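# Reset the length stop of the mitre saw to the marked line

## Task

The next sign slats are to be cut to a new length. Release the clamp lever of the length stop on the mitre saw's fence, slide the stop along the fence until its saw-side face lines up with the black marker line across the middle of the masking tape, and clamp it there again with the lever turned fully home. Leave everything else on the bench where it is.

Things in the scene. Friction and masses are not known exactly. Their poses are not given: they have to be found in the camera images.
- mitre_box: Hand mitre saw fixed on the bench; place and yaw vary. Bed 140 x 620 mm, top z = 22 mm; origin on the bench under its middle, x away from the operator (robot), y along the fence to the saw. Aluminium fence at x = 56 to 78, y = -310 to 195, top z = 60 mm. Saw raised in the plane y = 220 mm, from its handle at x = -215 to 280 mm, up to z = 186 mm. Along the fence only the stop stands higher.
- length_stop (a joint): How far the stop is slid along the fence towards the saw (m, 0 to 0.31). Starts at 0 to 0.06 and always has to go towards the saw, by 70 to 220 mm. Unclamped it takes about 5 N to slide and stays where it is left.
- clamp_lever (a joint): Lever angle (rad): 0 = fully home, clamped (along the fence, pointing away from the saw, as at the start); 1.57 = fully open (square to the fence, pointing to the operator); opens clockwise seen from above. Below about 0.6 the clamp bites and the stop holds against any push; above, it slides freely. The lever stays where left; 2 to 4 N at its end turns it.
- stop_face (a point): Point on the middle line of the fence's top (z = 60 mm) in the plane of the stop's flat saw-side face, the face to line up with the line; axes as the mitre saw's. The stop is a dark steel saddle: from here 46 mm away from the saw (-y), 30 mm to the operator, 22 mm to the rear, 30 mm up; a foot in front of the fence reaches x = -46 mm (y = -26 to 0), 36 mm down.
- stop_back (a point): Middle of the stop's other side face (away from the saw, z = 76 mm), 46 mm from stop_face: the face to push on. The face spans x = -30 to 22 mm about it and z = 62 to 90 mm.
- lever_pivot (a point): On the lever's upright axis (z = 112 mm) at arm height, over the saddle; 23 mm from stop_face away from the saw and 4 mm to the operator. Black hub 24 mm across, from z = 94 to 119 mm, top of the whole.
- lever_end (a point): Centre of the black ball (20 mm across, z = 112 mm) on the end of the lever, 70 mm from the axis. The arm between is a 13 mm round bar, its underside at about z = 105 mm and 45 mm above the fence.
- mark: Black marker line 4 mm wide, square across the middle of a 36 mm wide strip of cream masking tape stuck over the fence's top and rear; its place along the fence varies. Origin on the middle of the line on the fence's top (z = 60 mm); x across and y along the fence as for the mitre saw. Flat, nothing stands up.
- offcut: Pine offcut 55 x 38 x 9 mm lying on the bed beyond the saw; leave alone.
- slat: Pine slat 300 x 38 x 9 mm lying on the bench behind the fence; leave alone.
- marker: Black marker pen 128 mm long, 14 mm thick, lying on the front part of the bed between stop and saw, clear of the stop's way; leave alone.
- sanding_block: Cork sanding block 60 x 80 x 30 mm lying on the end of the bed away from the saw; leave alone.
- glue_bottle: White glue bottle 54 mm across, 130 mm tall, standing behind the fence; leave alone.
- try_square: Try square, 115 mm wooden stock and 150 mm steel blade, lying on the bench to the right; leave alone.

How it is judged:
By the outcome, as a careful person would: the job done as asked, in the order asked, and still so for the second after the job is handed in, with the robot touching nothing.
It also fails if it takes over 59 s, if anything falls off the work surface, if the arm or the gripper's body presses on something with over 40 N, if the wrist force passes 120 N, or if a joint passes its speed limit or range.

## Robot

A 6-joint arm with a two-finger parallel gripper is mounted at the origin on the work surface. World frame = base frame: x ahead of the robot, y to its left, z up, the work surface at z = 0. Lengths are in m, angles in rad, forces in N, time in s.
With the tool pointing down it reaches from about 0.275 to 0.85 m from the base axis. Payload 5.2 kg.
Tool frame: the origin (TCP) lies between the finger pads; the fingertips stand 25 mm ahead of it and the grasp point (between the pads) lies 6 mm ahead of it; z points along the fingers, y is the line along which they close (so a half turn about z gives the same grasp; the last joint's range is limited). The gripper opens to 85 mm and grips with 20 to 120 N. Pads are 22 mm wide; open, the fingers measure 114 mm over their backs; the gripper's body (76 mm by 85 mm) begins 54 mm behind the grasp point. The pads swing forward as they close: fully open they stand 13 mm farther back than shut.
Start: joints at [-1.512, 0.259, 1.535, -0, 1.348, -0.203], TCP at [0.142, -0.531, 0.256] pointing down, gripper open.
Joint ranges: [-3.14, 3.14], [-0.91, 2.08], [0.19, 2.58], [-1.22, 4.36], [0.22, 2.71], [-3.12, 3.12]. Speed limits (rad/s): [2.57, 2.57, 3.14, 3.14, 3.14, 3.14].

## Interface

Orientations are given as a rotation vector (axis times angle).
In Python, from bench import ctrl gives the robot as it stands. Calls block until the motion is done:
- ctrl.move_to(position, orientation): joint-space move of the TCP to a pose.
- ctrl.move_linear(position, rate=0.15, rotation=None, f_stop=None): straight line of the TCP; rotation=None keeps the orientation; rate is the mean speed in m/s. With f_stop (N) it stops when the force on the tool has changed by that much, and returns True; else False.
- ctrl.goto_joints(angles): joint-space move.
- ctrl.gripper_to(opening, grasp_force=None): finger opening in m; grasp_force is the grip in N (None keeps the last); returns when the fingers have stopped.
- ctrl.wait(seconds).
- ctrl.ik(position, orientation): joint angles nearest the present ones, or None.
- ctrl.read_camera(name): name is "side" or "top"; returns a dict with "color" (384x512x3 uint8, red, green, blue), "z_map" (384x512 float32, m along the optical axis (not along the pixel's ray), 0 where there is no reading), "fx", "fy", "cx", "cy" (pixels), "k1" (the pictures are not rectified: a ray, as slopes to the right and down, at radius r is drawn at 1 + k1 r^2 times it, then the intrinsics apply), "world_to_cam" (4x4, takes a point from world to camera coordinates). Camera axes: x right, y down, z forward; pixel columns grow to the right and rows downward; lengths in m; the calibration is good to about 2 mm. A picture is of the moment at which its call begins.
A pose or a line that the arm cannot do raises ctrl.MotionError and nothing moves.
- ctrl.close_job(): hands the job in; it is judged then, once.
Readings, each from a call of its own:
- ctrl.read_t(): time.
- ctrl.read_joints(): joint angles.
- ctrl.read_dq(): joint speeds.
- ctrl.read_effort(): joint torques, N m.
- ctrl.read_ee_pos(): TCP position.
- ctrl.read_eef_rot(): TCP orientation.
- ctrl.read_wrist_force(): force on the tool from outside, world axes, zero at the start.
- ctrl.read_ft_torque(): the same for the moment, N m.
- ctrl.read_finger_gap(): finger opening in m.
- ctrl.read_finger_force(): force on a finger pad.
Only numpy, scipy, OpenCV 4.12 (cv2) and the standard library are available. Lean on these libraries where they do the work, as an engineer would, in place of code of your own. Each camera call takes 0.05 s, during which the arm holds its last target. There are 200 camera calls.

## Working session

There is one attempt and no reset: what is moved stays moved. The work goes in short steps, each a Python script; the robot and the scene stay as the last script left them, time stands still between calls to the robot, and variables do not carry over. Pictures are saved under pics/ and viewed, at most 10 in all, crops included, and the job is handed in when it is done.

```bash
mkdir -p pics; ls
python3 - <<'E'
from bench import ctrl
import cv2, numpy as np, pickle
d={}
for n in("side","top"):
    c=ctrl.read_camera(n); d[n]=c
    cv2.imwrite(f"pics/{n}0.png",cv2.resize(c["color"][:,:,::-1],(800,600),interpolation=cv2.INTER_CUBIC))
    print(n,c["fx"],c["fy"],c["cx"],c["cy"],c["k1"],np.round(c["world_to_cam"],3).tolist())
pickle.dump(d,open("cam0.pkl","wb"))
print(ctrl.read_t())
E
```

```text
pics
side 484.7210579509145 484.7210579509145 246.04816641049558 192.75133210583851 -0.09785096147383601 [[-0.91, -0.414, 0.018, 0.478], [-0.211, 0.427, -0.879, 0.25], [0.356, -0.804, -0.476, 1.041], [0.0, 0.0, 0.0, 1.0]]
top 433.49178677576367 433.49178677576367 252.5006663821912 196.0415005659756 0.05734562398351696 [[0.044, -0.999, -0.006, -0.074], [-0.971, -0.041, -0.236, 0.585], [0.235, 0.016, -0.972, 1.053], [0.0, 0.0, 0.0, 1.0]]
0.1
```

View pics/top0.png

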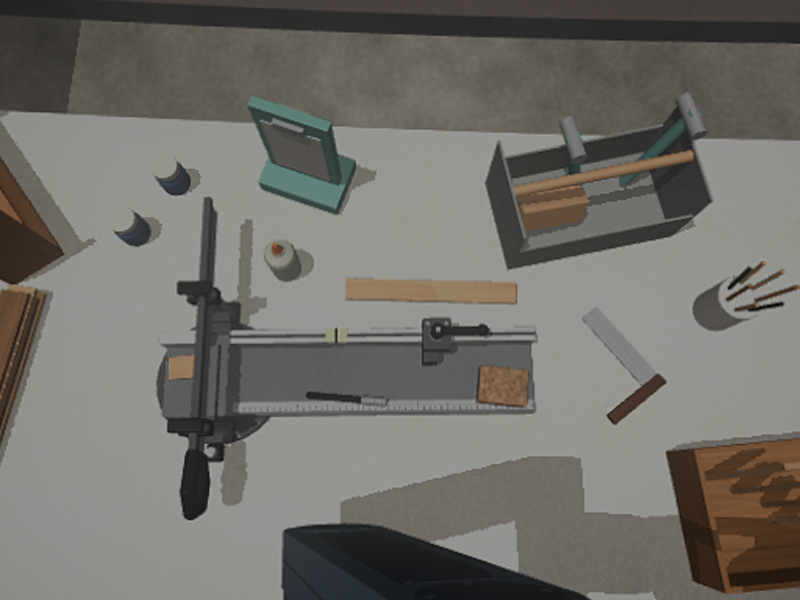

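View pics/side0.png

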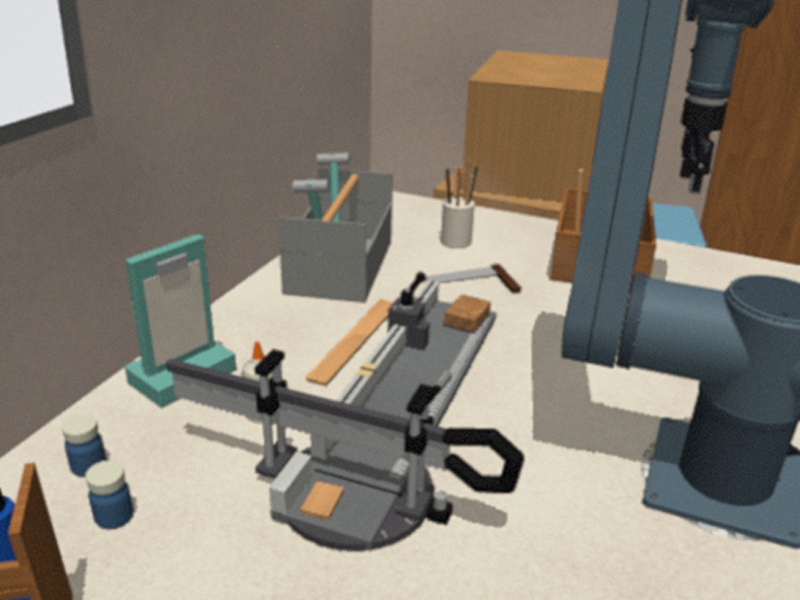

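The top view shows the fence along row ≈335, with the tape at (337,335), the stop at about (437,340) and the lever ball at (485,330). The saw is at x≈205. The side view agrees. Next I'll make rectified views on the planes z=60 mm (fence top) and z=112 mm (lever).

```bash
cat > h.py <<'E'
import numpy as np, cv2
from bench import ctrl
def project(c,P):
    P=np.asarray(P,float); T=c["world_to_cam"]; q=P@T[:3,:3].T+T[:3,3]
    s=q[...,:2]/q[...,2:]; s=s*(1+c["k1"]*(s**2).sum(-1,keepdims=True))
    return s*[c["fx"],c["fy"]]+[c["cx"],c["cy"]]
def to_plane(c,uv,z):
    K=np.array([[c["fx"],0,c["cx"]],[0,c["fy"],c["cy"]],[0,0,1]])
    s=cv2.undistortPoints(np.asarray(uv,float).reshape(-1,1,2),K,np.array([c["k1"],0,0,0.]))[:,0]
    T=c["world_to_cam"]; R=T[:3,:3]; C=-R.T@T[:3,3]
    d=np.c_[s,np.ones(len(s))]@R
    return C+d*((z-C[2])/d[:,2])[:,None]
def ortho(c,o,ex,ey,xs,ys,z):
    """image rows = xs descending along ex, cols = ys descending along ey"""
    X,Y=np.meshgrid(xs,ys,indexing="ij")
    P=np.dstack([o[0]+X*ex[0]+Y*ey[0],o[1]+X*ex[1]+Y*ey[1],np.full(X.shape,z)])
    m=project(c,P).astype(np.float32)
    return cv2.remap(c["color"],m[...,0],m[...,1],cv2.INTER_CUBIC)
E
python3 - <<'E'
from h import *
import pickle
d=pickle.load(open("cam0.pkl","rb"))
xs=np.arange(.60,.46,-.001); ys=np.arange(.15,-.25,-.001)
ims=[ortho(d[n],(0,0),(1,0),(0,1),xs,ys,z) for n in("top","side") for z in(.06,)]
ims.append(ortho(d["top"],(0,0),(1,0),(0,1),xs,ys,.112))
im=np.vstack(ims)[:,:,::-1]
cv2.imwrite("pics/o.png",cv2.resize(im,None,fx=1.9,fy=1.42))
# tape mask
for n in("top","side"):
    c=d[n]; hsv=cv2.cvtColor(c["color"],cv2.COLOR_RGB2HSV)
    uv=project(c,[.537,.043,.06]); print(n,uv)
    u,v=uv.astype(int); print(hsv[v-3:v+4:2,u-8:u+9:2].tolist())
E
```

```text
top [216.28514817 214.39341192]
[[[28, 41, 149], [27, 51, 150], [27, 51, 150], [28, 44, 86], [27, 50, 157], [27, 51, 150], [27, 51, 150], [26, 13, 135], [30, 3, 147]], [[27, 41, 143], [28, 48, 149], [28, 48, 150], [26, 46, 89], [27, 48, 158], [28, 48, 150], [27, 49, 150], [26, 16, 127], [30, 4, 124]], [[27, 43, 132], [28, 48, 150], [28, 49, 151], [26, 43, 88], [27, 50, 158], [27, 49, 150], [27, 48, 150], [21, 17, 108], [15, 5, 103]], [[27, 38, 153], [27, 49, 152], [27, 48, 153], [28, 43, 89], [27, 50, 159], [27, 49, 152], [27, 49, 152], [26, 13, 153], [30, 5, 153]]]
side [234.7862908 235.2394234]
[[[22, 29, 225], [23, 31, 225], [20, 32, 224], [20, 56, 220], [20, 73, 218], [20, 65, 193], [17, 61, 158], [23, 28, 184], [30, 12, 175]], [[22, 29, 226], [23, 28, 226], [19, 38, 208], [20, 83, 188], [20, 88, 205], [20, 91, 213], [20, 86, 219], [21, 82, 199], [21, 29, 123]], [[19, 31, 224], [19, 38, 223], [19, 76, 204], [21, 91, 169], [22, 87, 146], [20, 92, 139], [20, 81, 148], [21, 65, 126], [40, 16, 98]], [[20, 31, 221], [20, 62, 218], [20, 85, 214], [21, 89, 218], [21, 91, 213], [20, 86, 210], [20, 65, 153], [30, 11, 90], [21, 18, 99]]]
```

View pics/o.png

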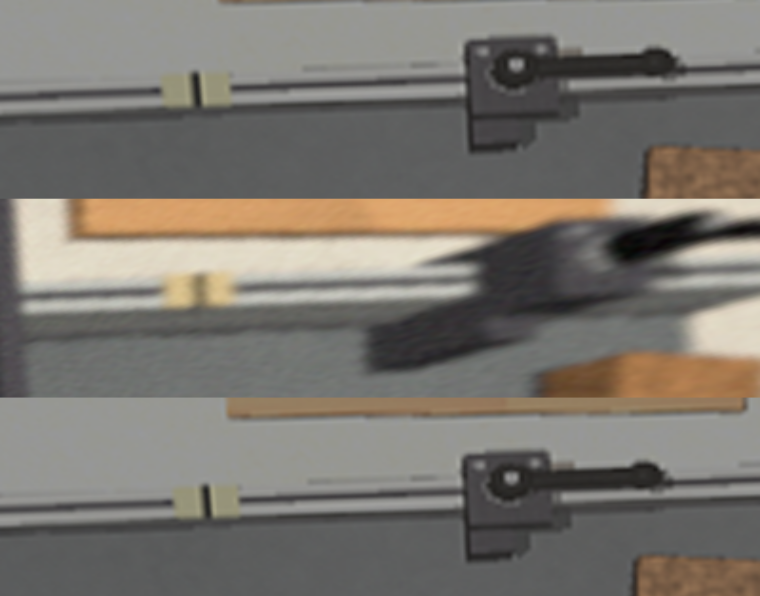

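Rows 1–3 are top at z=60, side at z=60 and top at z=112. The tape line is at about (196,89), the saddle's saw-side edge at x≈467, the hub at (513,482) in the third row and the ball at (648,476). The fence slot gives a yaw of about 3°. I'll now get these to sub-pixel accuracy.

```bash
cat >> h.py <<'E'
def slot_fit(c,ylist=(.13,-.05)):
    """fence middle slot (dark line) x(y) on z=60 plane"""
    xs=np.arange(.575,.505,-.0005); ys=np.r_[np.arange(.14,.075,-.002),np.arange(.02,-.06,-.002)]
    g=cv2.cvtColor(ortho(c,(0,0),(1,0),(0,1),xs,ys,.06),cv2.COLOR_RGB2GRAY).astype(float)
    return xs,ys,g
E
python3 - <<'E'
from h import *
import pickle
d=pickle.load(open("cam0.pkl","rb"))
for n in("top","side"):
    c=d[n]
    # mark: local sampling in a frame along the fence; slot: darkest within +-8mm of approx line
    a=0.056
    for it in range(3):
        ex=np.array([np.cos(a),np.sin(a)]); ey=np.array([-np.sin(a),np.cos(a)])
        o=np.array([.537,.046])
        xs=np.arange(.008,-.008,-.0005) if it else np.arange(.012,-.012,-.0005)
        ys=np.r_[np.arange(.09,.03,-.002),np.arange(-.03,-.12,-.002)]
        g=cv2.cvtColor(ortho(c,o,ex,ey,xs,ys,.06),cv2.COLOR_RGB2GRAY).astype(float)
        w=np.clip(np.median(g,0)-g-15,0,None); 
        x=np.array([xs[g[:,j].argmin()] for j in range(len(ys))])
        p=np.polyfit(ys,x,1); r=x-np.polyval(p,ys); k=abs(r)<.0025; p=np.polyfit(ys[k],x[k],1)
        a-=np.arctan(p[0])
    ex=np.array([np.cos(a),np.sin(a)]); ey=np.array([-np.sin(a),np.cos(a)])
    o=o+ex*p[1]
    print(n,"yaw",a,"slot offset",p[1],"kept",k.mean())
    ys=np.arange(.03,-.03,-.0005); xs=np.arange(.008,-.008,-.001)
    im=ortho(c,o,ex,ey,xs,ys,.06); g=cv2.cvtColor(im,cv2.COLOR_RGB2GRAY).astype(float)
    S=cv2.cvtColor(im,cv2.COLOR_RGB2HSV)[...,1]>28
    prof=g.mean(0); w=np.clip(np.median(prof[20:80])-prof-25,0,None); w[abs(ys)>.015]=0
    ym=(w*ys).sum()/w.sum()
    t=ys[S.mean(0)>.5]; print(" line",ym,"tape",t.min(),t.max(),"mid",(t.min()+t.max())/2)
    print(" mark world",o+ey*ym)
    if n=="top": np.savez("fence.npz",o=o+ey*ym,a=a)
    # stop saw-side edge on fence top
    ys=np.arange(-.08,-.22,-.0005)
    for xx in(.006,-.006,-.009):
        g=cv2.cvtColor(ortho(c,o,ex,ey,np.array([xx,xx-.001]),ys,.06),cv2.COLOR_RGB2GRAY).mean(0)
        i=np.where(g<.5*(g[:40].mean()+50))[0][0]; print(" stop edge at x",xx,"rel mark",ys[i]-ym,g[max(i-4,0):i+5].astype(int))
    for z,nm,lo,hi in((.119,"hub",-.20,-.13),(.112,"ball",-.25,-.2)): pass
E
```

```text
top yaw 0.05142190883382011 slot offset 0.0004547486844492767 kept 1.0
 line 0.001075061176720901 tape -0.016500000000000042 0.01899999999999999 mid 0.0012499999999999734
 mark world [0.53739889 0.04709701]
 stop edge at x 0.006 rel mark -0.14257506117672097 [152 138 120 101  84  70  61  60  63]
 stop edge at x -0.006 rel mark -0.14207506117672097 [165 153 134 113  92  73  58  52  55]
 stop edge at x -0.009 rel mark -0.14207506117672097 [144 134 117  98  81  66  55  52  56]
side yaw 0.05236909587151029 slot offset -0.0006139067319905719 kept 1.0
 line -0.0006582376015690953 tape -0.021500000000000047 0.02049999999999999 mid -0.0005000000000000282
 mark world [0.53642139 0.04531053]
 stop edge at x 0.006 rel mark -0.14584176239843097 [140 134 128 122 116 110 103  95  89]
 stop edge at x -0.006 rel mark -0.14484176239843097 [143 137 132 125 119 113 106  99  93]
 stop edge at x -0.009 rel mark -0.14384176239843097 [134 128 123 117 110 105 100  94  90]
```

The two views agree to within 2 mm: the mark is at about (0.537, 0.0465), the yaw is 0.052 and the travel is about 142 mm. The predicted pivot and ball positions, (0.5415, -0.119) and (0.545, -0.189), also match the z=112 view. I'll plan the lever motion and check IK along it.

```bash
cat >> h.py <<'E'
from scipy.spatial.transform import Rotation as Rn
A=.052; M=np.array([.537,.0465]); EX=np.array([np.cos(A),np.sin(A)]); EY=np.array([-np.sin(A),np.cos(A)])
def W(x,y,z): return np.r_[M+EX*x+EY*y,z]          # fence frame at the mark -> world
OFF=[np.pi/2]
def rv(phi): return (Rn.from_euler("z",A+OFF[0]-phi)*Rn.from_euler("x",np.pi)).as_rotvec()
def ball(s,phi,z,r=.070): # s = stop face rel. mark, phi lever angle
    return W(-.004-r*np.sin(phi),s-.023-r*np.cos(phi),z)
E
python3 - <<'E'
from h import *
print(Rn.from_rotvec(ctrl.read_eef_rot()).as_matrix().round(2).tolist())
for off in(np.pi/2,-np.pi/2):
    OFF[0]=off
    for s in(-.1425,0):
        for ph in(0,.8,1.57):
            q=ctrl.ik(ball(s,ph,.118),rv(ph)); print(off,s,ph,None if q is None else np.round(q,2))
E
```

```text
[[0.97, 0.26, -0.0], [0.26, -0.97, 0.0], [0.0, -0.0, -1.0]]
1.5707963267948966 -0.1425 0 [-0.53  0.43  1.65  0.    1.06 -0.58]
1.5707963267948966 -0.1425 0.8 [-0.55  0.35  1.78 -0.    1.01  0.2 ]
1.5707963267948966 -0.1425 1.57 [-0.48  0.29  1.87 -0.    0.98  1.03]
1.5707963267948966 0 0 [-0.29  0.37  1.74 -0.    1.03 -0.35]
1.5707963267948966 0 0.8 [-0.29  0.29  1.87 -0.    0.98  0.46]
1.5707963267948966 0 1.57 [-0.2   0.26  1.92 -0.    0.97  1.32]
-1.5707963267948966 -0.1425 0 [-0.53  0.43  1.65 -0.    1.06  2.56]
-1.5707963267948966 -0.1425 0.8 [-0.55  0.35  1.78  0.    1.01 -2.94]
-1.5707963267948966 -0.1425 1.57 [-0.48  0.29  1.87  0.    0.98 -2.11]
-1.5707963267948966 0 0 [-0.29  0.37  1.74 -0.    1.03  2.8 ]
-1.5707963267948966 0 0.8 [-0.29  0.29  1.87  0.    0.98 -2.68]
-1.5707963267948966 0 1.57 [-0.2   0.26  1.92  0.    0.97 -1.82]
```

```bash
cat >> h.py <<'E'
def arc(s,p0,p1,n,rate=.07,z=.118,f_stop=None):
    for ph in np.linspace(p0,p1,n+1)[1:]:
        if ctrl.move_linear(ball(s,ph,z),rate=rate,rotation=rv(ph),f_stop=f_stop): print("f_stop at",ph); return True
def status(m): print(m,round(ctrl.read_t(),2),np.round(ctrl.read_ee_pos(),4),np.round(ctrl.read_wrist_force(),1))
def snap(name,n="top"):
    import pickle
    c=ctrl.read_camera(n); pickle.dump(c,open("last_%s.pkl"%n,"wb")); return c
E
python3 - <<'E'
from h import *
s=-.1425
ctrl.move_to(ball(s,0,.22),rv(0)); status("above")
ctrl.gripper_to(.036)
print("contact",ctrl.move_linear(ball(s,0,.118),rate=.12,f_stop=6)); status("down")
ctrl.gripper_to(.026,20); status("straddle"); print(ctrl.read_finger_gap(),ctrl.read_finger_force())
arc(s,0,.3,2,f_stop=25); status("0.3")
arc(s,.3,1.6,6,f_stop=25); status("1.6")
c=snap("a"); cv2.imwrite("pics/a.png",cv2.resize(c["color"][170:270,180:380,::-1],(800,400),interpolation=cv2.INTER_CUBIC))
E
```

```text
above 2.02 [ 0.5449 -0.1899  0.2201] [-0.9 -0.5  0. ]
contact False
down 3.55 [ 0.5458 -0.1892  0.1187] [-0.1  0.4 -0.3]
straddle 3.81 [ 0.5456 -0.1891  0.1187] [-0.8  0.3 -0.6]
0.02602873260079666 0.0
0.3 4.41 [ 0.5246 -0.1869  0.1181] [ 0.3  0.8 -0.9]
1.6 6.61 [ 0.4718 -0.1209  0.118 ] [-0.1 -0.4 -0.7]
```

View pics/a.png

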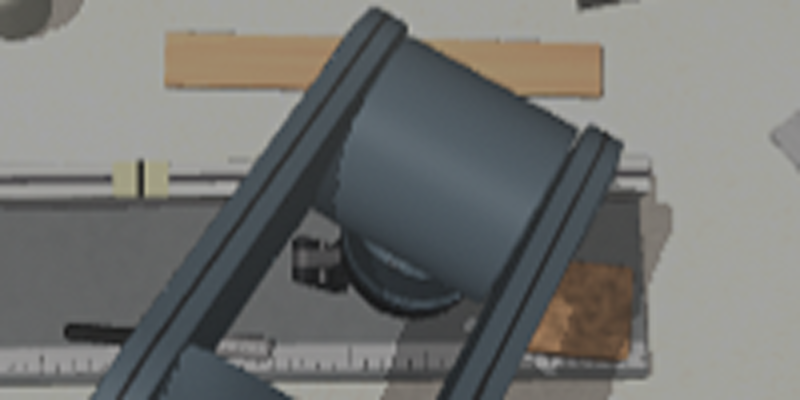

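The arm hides the stop from the top camera, so I'll lift and move behind the stop, then use the side camera.

Run:
```python
from h import *
s=-.1425
ctrl.move_linear(ball(s,1.6,.20),rate=.15)
ctrl.gripper_to(0.0)
ctrl.move_linear(W(0,s-.046-.030,.20),rate=.2,rotation=rv(0)); status("behind")
c=snap("b","side"); cv2.imwrite("pics/b.png",cv2.resize(c["color"][120:260,190:350,::-1],(640,560),interpolation=cv2.INTER_CUBIC))
```

```text
behind 9.47 [ 0.5482 -0.1716  0.2   ] [ 0.2 -0.3  1.1]
```

View pics/b.png

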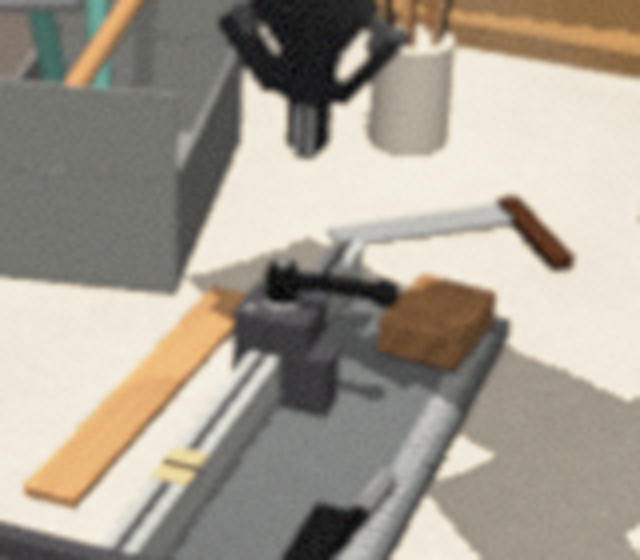

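The side view shows the lever (hub at (285,283), ball at (385,293)) pointing squarely to the operator, fully open. Next I'll push the stop, ending 4 mm short, and look again.

```bash
cat >> h.py <<'E'
def edge_rel(c,lo=-.04,hi=.03,show=True):
    """saw-side stop edge and line centre along the fence, z=60 plane, fence frame at M"""
    ys=np.arange(hi,lo,-.00025); out=[]
    for xx in(.005,-.005,-.008):
        g=cv2.cvtColor(ortho(c,M,EX,EY,np.array([xx+.001,xx,xx-.001]),ys,.06),cv2.COLOR_RGB2GRAY).mean(0)
        out.append(g)
    return ys,out
E
python3 - <<'E'
from h import *
s=-.1425
ctrl.move_linear(W(0,s-.046-.030,.095),rate=.15,f_stop=8); status("down")
h=ctrl.move_linear(W(0,s-.046+.002,.095),rate=.03,f_stop=2.5); status("contact %s"%h)
yc=(ctrl.read_ee_pos()[:2]-M)@EY; print("contact y",yc,"expected",s-.057)
np.save("yc.npy",yc)
yt=yc+.1423-.004
ctrl.move_linear(W(0,yt,.095),rate=.06,f_stop=30); status("pushed"); print(((ctrl.read_ee_pos()[:2]-M)@EY)-yt)
ctrl.move_linear(W(0,yt-.02,.095),rate=.1)
ctrl.move_linear(W(0,yt-.03,.20),rate=.2)
q=np.array(ctrl.read_joints()); q[0]-=.65; ctrl.goto_joints(q); status("clear")
c=snap("c"); cv2.imwrite("pics/c.png",cv2.resize(c["color"][180:260,150:310,::-1],(800,400),interpolation=cv2.INTER_CUBIC))
ys,o=edge_rel(c)
for g in o: print(g[::4].astype(int).tolist())
E
```

```text
down 10.38 [ 0.5489 -0.172   0.0958] [0.3 0.1 1.1]
contact True 11.07 [ 0.547  -0.1518  0.0947] [ 0.   0.6 -0.4]
contact y -0.19850560566475395 expected -0.19949999999999998
pushed 13.53 [ 0.5394 -0.0144  0.0944] [-1.3 -5.7 -2.6]
-0.0007356758317918211
clear 15.87 [ 0.4051 -0.3607  0.1988] [ 0.1  0.2 -0.5]
[148, 148, 148, 149, 149, 149, 147, 146, 145, 146, 147, 150, 151, 153, 154, 154, 153, 153, 153, 154, 154, 154, 154, 157, 164, 157, 136, 108, 78, 56, 44, 51, 70, 82, 82, 78, 77, 78, 76, 72, 67, 58, 50, 44, 41, 43, 52, 66, 80, 91, 96, 98, 101, 98, 86, 68, 53, 48, 51, 49, 46, 43, 40, 38, 46, 64, 81, 81, 67, 57]
[148, 148, 148, 148, 149, 148, 149, 148, 148, 147, 147, 148, 149, 153, 154, 155, 155, 155, 155, 155, 155, 155, 155, 158, 165, 161, 140, 113, 82, 58, 45, 49, 69, 82, 83, 78, 76, 75, 75, 73, 73, 79, 93, 99, 86, 65, 47, 42, 43, 43, 43, 44, 45, 45, 45, 44, 44, 42, 42, 44, 48, 53, 61, 68, 72, 71, 69, 70, 74, 77]
[154, 154, 154, 155, 155, 155, 155, 155, 155, 154, 153, 152, 151, 151, 151, 151, 151, 151, 152, 152, 152, 152, 153, 155, 161, 157, 138, 112, 82, 60, 48, 51, 68, 82, 83, 78, 76, 75, 74, 74, 74, 78, 87, 91, 81, 63, 49, 44, 43, 43, 44, 45, 46, 46, 45, 44, 44, 45, 48, 54, 62, 68, 69, 63, 62, 68, 76, 79, 78, 76]
```

View pics/c.png

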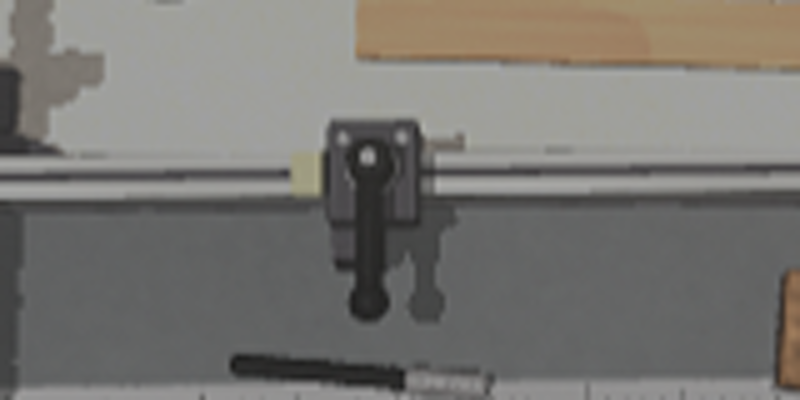

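The top view shows the stop over the right half of the tape: tape from x=291, face at about x=325, hub bolt at (368,156), screws at (341,137) and (400,137), lever still open. The line is now partly hidden by parallax, so I'll measure the stop through its bright screws, hub bolt and top edges in both frames.

```bash
cat >> h.py <<'E'
def dots(c,s,verbose=True):
    """bright screws (z=90) and hub bolt (z=119): centroids in fence frame; s=approx face pos"""
    r={}
    for nm,z,x0,y0,h in(("bolt",.119,-.004,s-.023,.008),("scrA",.09,.015,s-.008,.008),("scrB",.09,.015,s-.038,.008)):
        xs=np.arange(x0+h,x0-h,-.00025); ys=np.arange(y0+h,y0-h,-.00025)
        g=cv2.cvtColor(ortho(c,M,EX,EY,xs,ys,z),cv2.COLOR_RGB2GRAY).astype(float)
        i,j=np.unravel_index((cv2.GaussianBlur(g,(0,0),4)).argmax(),g.shape)
        X,Y=np.meshgrid(xs,ys,indexing="ij"); m=((X-xs[i])**2+(Y-ys[j])**2<.004**2)
        w=np.clip(g-np.percentile(g[m],50),0,None)*m
        r[nm]=((w*X).sum()/w.sum()*1e3,(w*Y).sum()/w.sum()*1e3,g[i,j])
    return r
E
python3 - <<'E'
from h import *
import pickle
a=pickle.load(open("cam0.pkl","rb"))["top"]; b=pickle.load(open("last_top.pkl","rb"))
s0,s1=-.1423,-.0045
ra,rb=dots(a,s0),dots(b,s1)
for k in ra: print(k,np.round(ra[k],1),np.round(rb[k],1),"travel",round(rb[k][1]-ra[k][1],2))
tiles=[ortho(c,M,EX,EY,np.arange(.03,-.05,-.0005),np.arange(s+.02,s-.06,-.0005),.09) for c,s in((a,s0),(b,s1))]
cv2.imwrite("pics/d.png",cv2.resize(np.hstack(tiles)[:,:,::-1],(800,400)))
E
```

```text
bolt [  -3. -165.  145.] [ -3.3 -25.4 155. ] travel 139.55
scrA [  22.5 -143.9  150. ] [ 12.4 -10.6 150. ] travel 133.33
scrB [  22.2 -187.5  152. ] [ 21.8 -49.6 158. ] travel 137.91
```

View pics/d.png

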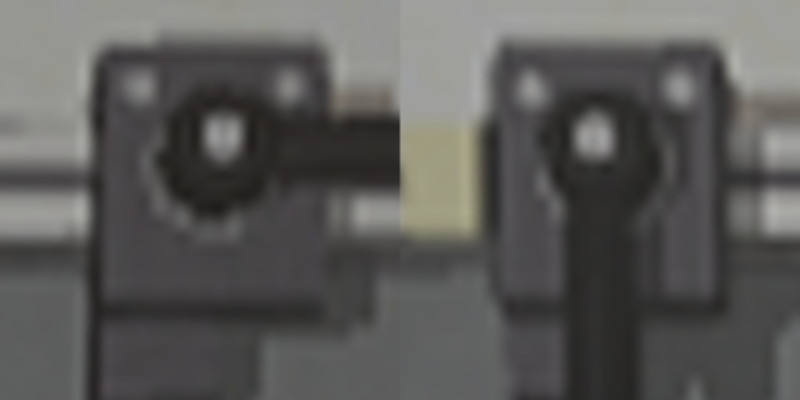

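The screw shift (z=90) and bolt shift (z=119) imply a travel of about 139.5–140 mm, while the arm's own reading gives 137.6 mm. To settle it, I'll look at the face and line from the saw side, where the side camera sees both, and check the camera's scale on the 300 mm slat.

Run:
```python
from h import *
import pickle
d=pickle.load(open("cam0.pkl","rb")); a=d["side"]; b=snap("e","side"); t=ctrl.read_t()
ys=np.arange(.024,-.016,-.001)
print("y mm",(ys*1e3).round().astype(int).tolist())
for xx in(.006,-.006):
    for c in(a,b):
        print(xx,cv2.cvtColor(ortho(c,M,EX,EY,np.array([xx+.001,xx,xx-.001]),ys,.06),cv2.COLOR_RGB2GRAY).mean(0).astype(int).tolist())
tiles=[ortho(c,M,EX,EY,np.arange(.02,-.05,-.0005),np.arange(.03,-.04,-.0005),.06) for c in(a,b)]
cv2.imwrite("pics/e.png",cv2.resize(np.hstack(tiles)[:,:,::-1],(800,400)))
# slat scale in top
for n in("top","side"):
    c=d[n]; hsv=cv2.cvtColor(c["color"],cv2.COLOR_RGB2HSV)
    m=cv2.inRange(hsv,(8,70,90),(22,255,255)); k,L,st,ce=cv2.connectedComponentsWithStats(m)
    u,v=project(c,[.60,-.06,.009]).round().astype(int); l=L[v,u]
    pts=to_plane(c,np.argwhere(L==l)[:,::-1],.009)[:,:2]*1e3
    print(n,"slat",st[l].tolist(),cv2.minAreaRect(pts.astype(np.float32)))
```

```text
y mm [24, 23, 22, 21, 20, 19, 18, 17, 16, 15, 14, 13, 12, 11, 10, 9, 8, 7, 6, 5, 4, 3, 2, 1, 0, -1, -2, -3, -4, -5, -6, -7, -8, -9, -10, -11, -12, -13, -14, -15]
0.006 [190, 189, 188, 187, 185, 184, 182, 182, 184, 186, 189, 190, 192, 194, 194, 194, 193, 190, 186, 181, 174, 164, 152, 139, 129, 124, 123, 131, 141, 155, 170, 182, 189, 192, 193, 193, 195, 197, 198, 197]
0.006 [208, 208, 207, 206, 205, 204, 201, 201, 203, 205, 207, 208, 209, 211, 214, 215, 215, 212, 209, 204, 197, 185, 169, 154, 144, 136, 131, 132, 137, 143, 146, 142, 133, 121, 107, 93, 79, 69, 62, 57]
-0.006 [179, 181, 182, 183, 184, 184, 184, 184, 186, 189, 192, 194, 195, 195, 195, 195, 194, 191, 186, 180, 172, 163, 151, 139, 130, 126, 129, 135, 146, 158, 170, 182, 191, 195, 196, 196, 195, 194, 193, 191]
-0.006 [200, 201, 202, 201, 201, 200, 201, 202, 204, 206, 207, 210, 211, 213, 214, 215, 214, 210, 204, 197, 188, 178, 165, 154, 143, 135, 129, 128, 132, 137, 137, 132, 121, 109, 97, 84, 73, 65, 62, 61]
top slat [0, 0, 512, 384, 189355] ((672.280029296875, -49.298828125), (1083.9534912109375, 1518.94873046875), 2.398826837539673)
side slat [0, 0, 512, 384, 176004] ((902.19287109375, -2911.15380859375), (6959.2109375, 6260.6689453125), 34.40552520751953)
```

View pics/e.png

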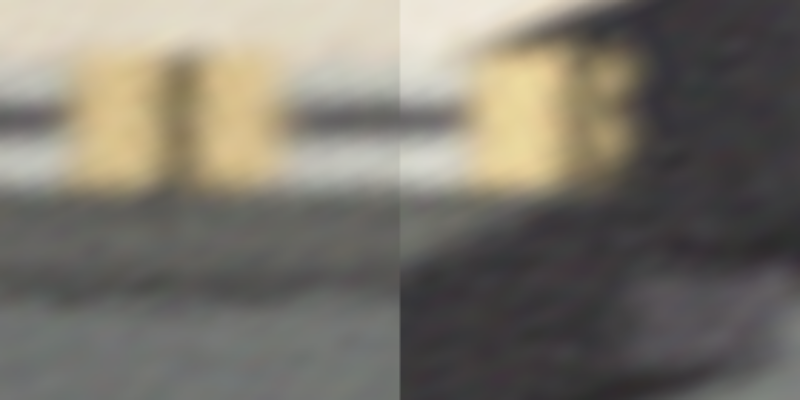

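The side view (right tile) still shows a cream strip between the line (x≈585) and the stop (x≈640), so the stop is short of the line, as intended. My slat mask failed, so I'll redo it seeded at the slat's pixel and add a sub-pixel comparison of the saddle's edges.

Run:
```python
from h import *
import pickle
d=pickle.load(open("cam0.pkl","rb")); c=d["top"]; b=pickle.load(open("last_top.pkl","rb"))
sat=cv2.cvtColor(c["color"],cv2.COLOR_RGB2HSV)[...,1]
print("sat",sat[186,240:300:10],sat[178,275])
m=(sat>55).astype(np.uint8); k,L,st,ce=cv2.connectedComponentsWithStats(m); l=L[186,275]
(cx,cy),wh,an=cv2.minAreaRect(to_plane(c,np.argwhere(L==l)[:,::-1],.009)[:,:2].astype(np.float32)*1000)
print(st[l],(cx,cy),wh,an)
# sub-pixel slat ends along its axis on the top plane z=9mm
box=cv2.boxPoints(((cx,cy),wh,an)); e=box[1]-box[0] if np.linalg.norm(box[1]-box[0])>100 else box[2]-box[1]; e=e/np.linalg.norm(e)
if e[1]<0:e=-e
n=np.array([e[1],-e[0]]); ys=np.arange(.18,-.18,-.00025); xs=np.arange(-.008,.008,.002)
S=cv2.cvtColor(ortho(c,np.array([cx,cy])/1e3,n,e,xs,ys,.009),cv2.COLOR_RGB2HSV)[...,1].mean(0).astype(float)
h=(S[720]+S[10])/2; i=np.where(S>h)[0]; print("slat length mm",(ys[i[0]]-ys[i[-1]])*1e3)
# screw/bolt sub-pixel with better seeds
def dot(c,x,y,z,h=.005):
    xs=np.arange(x+h,x-h,-.00025); ys=np.arange(y+h,y-h,-.00025)
    g=cv2.cvtColor(ortho(c,M,EX,EY,xs,ys,z),cv2.COLOR_RGB2GRAY).astype(float); w=np.clip(g-(g.max()+np.median(g))/2,0,None)
    return np.array([(w.sum(1)*xs).sum(),(w.sum(0)*ys).sum()])/w.sum()*1e3
for nm,z,x,ya,yb in(("A",.09,.013,-.1503,-.0101),("B",.09,.013,-.1803,-.0405),("bolt",.119,-.003,-.165,-.0254)):
    p,q=dot(c,x,ya,z),dot(b,x,yb,z); print(nm,p.round(2),q.round(2),"travel",(q-p).round(2))
```

```text
sat [91 91 91 93 84 86] 7
[ 221  178  110   16 1442] (633.6896362304688, -108.852294921875) (38.25737762451172, 299.4512023925781) 1.006725549697876
slat length mm 299.7500000000003
A [  12.76 -150.39] [ 12.39 -10.57] travel [ -0.37 139.83]
B [  12.89 -179.94] [ 12.56 -40.28] travel [ -0.33 139.66]
bolt [  -2.97 -164.96] [ -3.33 -25.37] travel [ -0.37 139.59]
```

The slat measures 299.75 mm, so the camera scale is good. Screws and bolt all give 139.7 mm of travel, which leaves about 2.4–3.0 mm. I'll push the last bit slowly and re-measure.

```bash
cat >> h.py <<'E'
def dot(c,x,y,z,h=.005):
    xs=np.arange(x+h,x-h,-.00025); ys=np.arange(y+h,y-h,-.00025)
    g=cv2.cvtColor(ortho(c,M,EX,EY,xs,ys,z),cv2.COLOR_RGB2GRAY).astype(float); w=np.clip(g-(g.max()+np.median(g))/2,0,None)
    return np.array([(w.sum(1)*xs).sum(),(w.sum(0)*ys).sum()])/w.sum()*1e3
def travel(c,s):
    """face position (M frame, mm) from screws and bolt"""
    return [dot(c,x,s+dy,z)[1]-r for z,x,dy,r in((.09,.0125,-.0082,-8.17+.05),(.09,.0125,-.0379,-37.88+.05),(.119,-.0033,-.023,-22.97+.05))]
def push(y,rate=.03):
    ctrl.move_linear(W(0,y-.025,.12),rate=.2,rotation=rv(0)); ctrl.move_linear(W(0,y-.015,.095),rate=.1)
    ctrl.move_linear(W(0,y,.095),rate=rate,f_stop=30); status("pushed"); print("TCP y",(ctrl.read_ee_pos()[:2]-M)@EY*1e3)
    ctrl.move_linear(W(0,y-.02,.095),rate=.1); ctrl.move_linear(W(0,y-.03,.20),rate=.2)
    q=np.array(ctrl.read_joints()); q[0]-=.65; ctrl.goto_joints(q); status("clear")
E
python3 - <<'E'
from h import *
q=np.array(ctrl.read_joints()); q[0]+=.65; ctrl.goto_joints(q)
push(-.0577)
c=snap("f"); print(travel(c,0))
E
```

```text
pushed 18.89 [ 0.5403 -0.0113  0.0953] [ 0.6 -2.9  1.9]
TCP y -57.85392914787716
clear 21.22 [ 0.4065 -0.3586  0.1987] [-0.2 -0.3 -0.4]
[np.float64(0.49931078170530263), np.float64(0.17669254318826688), np.float64(0.5835445682451201)]
```

The face is now within about 0.5 mm of the line (0.4 against 0.6 mm in my frame). Next I'll close the lever, pressing gently against its end stop.

Run:
```python
from h import *
s=.0004
ctrl.gripper_to(.036)
ctrl.move_to(ball(s,1.55,.20),rv(1.55)); status("above")
print("contact",ctrl.move_linear(ball(s,1.55,.118),rate=.12,f_stop=6))
ctrl.gripper_to(.026); status("straddle")
arc(s,1.55,.1,6,rate=.06,f_stop=25); status("0.1")
r=arc(s,.1,-.2,3,rate=.04,f_stop=15); status("press"); 
p=(ctrl.read_ee_pos()[:2]-M); print("fence-frame TCP",p@EX*1e3,p@EY*1e3)
ctrl.gripper_to(.036)
ctrl.move_linear(ctrl.read_ee_pos()+np.array([0,0,.09]),rate=.15)
q=np.array(ctrl.read_joints()); q[0]-=.65; ctrl.goto_joints(q); status("clear")
c=snap("g"); print(travel(c,0))
c2=snap("g","side")
im=np.hstack([cv2.resize(c["color"][190:240,170:250],(480,300),interpolation=cv2.INTER_CUBIC),cv2.resize(c2["color"][160:260,190:290],(300,300),interpolation=cv2.INTER_CUBIC)])
cv2.imwrite("pics/g.png",im[:,:,::-1])
# lever angle: dark ball vs hub on z=112
xs=np.arange(.02,-.04,-.0005); ys=np.arange(-.04,-.11,-.0005)
g=cv2.cvtColor(ortho(c,M,EX,EY,xs,ys,.112),cv2.COLOR_RGB2GRAY)
m=(g<52); print([ (round(y*1e3),int(m[:,j].sum()/2),round(xs[m[:,j]].mean()*1e3,1) if m[:,j].any() else None) for j,y in list(enumerate(ys))[::10]])
```

```text
above 23.15 [0.4646 0.0181 0.2001] [-0.6  1.4  0.1]
contact False
straddle 24.24 [0.4648 0.0186 0.1186] [0.1 0.8 0.4]
0.1 26.84 [ 0.5306 -0.046   0.118 ] [ 0.9 -0.2  0.6]
f_stop at -0.2
press 27.7 [ 0.5414 -0.0443  0.1162] [-4.7 -2.7  3.1]
fence-frame TCP -0.3397126229675465 -90.9188155824203
clear 30.02 [ 0.4058 -0.3624  0.2053] [ 0.2 -0.1 -0.6]
[np.float64(0.5133802466060473), np.float64(0.1849050302650781), np.float64(0.6612843714927017)]
[(-40, 16, np.float64(-10.2)), (-45, 13, np.float64(-13.2)), (-50, 8, np.float64(-5.1)), (-55, 8, np.float64(-5.4)), (-60, 8, np.float64(-5.0)), (-65, 8, np.float64(-5.0)), (-70, 8, np.float64(-5.1)), (-75, 8, np.float64(-5.3)), (-80, 9, np.float64(-5.4)), (-85, 11, np.float64(-5.0)), (-90, 15, np.float64(-3.3)), (-95, 14, np.float64(-3.5)), (-100, 10, np.float64(-5.5)), (-105, 0, None)]
```

View pics/g.png

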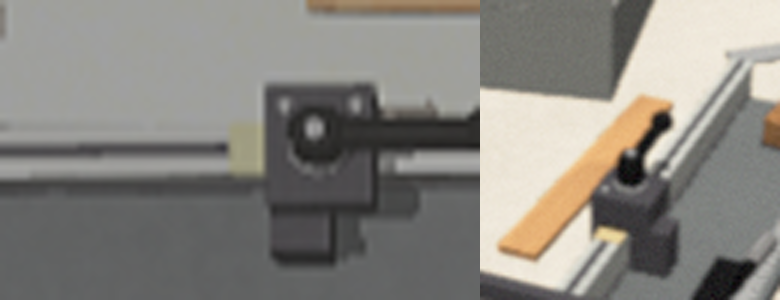

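The stop kept its place when clamped. The left tile shows the lever along the fence pointing away from the saw, and the right tile shows the same, with the tape's saw-side half (≈(610,235)) ending at the stop. I'll do one numeric check of lever angle and alignment against the start image.

Run:
```python
from h import *
import pickle
d=pickle.load(open("cam0.pkl","rb"))
for c,s in((d["top"],-.142),(pickle.load(open("last_top.pkl","rb")),.0004)):
    xs=np.arange(.012,-.020,-.00025); ys=np.arange(s-.045,s-.078,-.001)
    g=cv2.cvtColor(ortho(c,M,EX,EY,xs,ys,.112),cv2.COLOR_RGB2GRAY).astype(float)
    w=np.clip(60-g,0,None); x=(w*xs[:,None]).sum(0)/w.sum(0); p=np.polyfit(ys,x,1); print("lever slope",p[0].round(4),"x@mid mm",x.mean()*1e3)
for c,n in((d["side"],"before"),(pickle.load(open("last_side.pkl","rb")),"now")):
    ys=np.arange(.022,-.012,-.001)
    for xx in(.006,-.006): print(n,cv2.cvtColor(ortho(c,M,EX,EY,np.array([xx+.001,xx,xx-.001]),ys,.06),cv2.COLOR_RGB2GRAY).mean(0).astype(int).tolist())
```

```text
lever slope 0.0102 x@mid mm -4.843687523243068
lever slope 0.0214 x@mid mm -5.092993003404544
before [188, 187, 185, 184, 182, 182, 184, 186, 189, 190, 192, 194, 194, 194, 193, 190, 186, 181, 174, 164, 152, 139, 129, 124, 123, 131, 141, 155, 170, 182, 189, 192, 193, 193]
before [182, 183, 184, 184, 184, 184, 186, 189, 192, 194, 195, 195, 195, 195, 194, 191, 186, 180, 172, 163, 151, 139, 130, 126, 129, 135, 146, 158, 170, 182, 191, 195, 196, 196]
now [203, 202, 202, 202, 202, 202, 204, 206, 208, 209, 210, 212, 214, 215, 214, 211, 210, 206, 201, 187, 168, 147, 129, 110, 90, 75, 67, 63, 59, 55, 53, 55, 56, 58]
now [199, 200, 201, 201, 202, 203, 205, 208, 210, 212, 212, 212, 213, 215, 215, 212, 206, 200, 192, 179, 162, 143, 126, 108, 91, 77, 67, 63, 60, 58, 56, 56, 56, 57]
```

Run:
```python
from h import *
status("end"); print(ctrl.close_job())
```

```text
end 30.12 [ 0.4061 -0.3622  0.2055] [0.1 0.1 0.2]
the job is handed in; nothing more can be done
None
```

I slid the stop to the marker line (within about 0.5 mm by camera), clamped it again with the lever pressed fully home, and handed the job in at about 30 s; no verdict was returned.

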